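Rock a forming stake out of its bench holder

TASK

Swing the steel hasp of the bench stake holder fully off its catch, out of the way; then take the forming stake by its steel post and rock it side to side in its seat, first so that the end of the foot that was under the hasp rises, then the other end, until both ends come free of the brass keepers. Lift it out and finish while holding it in the gripper, upright and straight above its seat, its underside two or three centimetres clear of the holder's tallest fixed part: do not let go, and leave the hammer, dish and jar where they are.

Things in the scene. Friction and masses are not known exactly. Their poses are not given: they have to be found in the camera images.
- holder: Fixed dark steel stake holder. Origin: centre of its underside, on the bench; z up; y along the seat, x across it (-x is the front, where the closed hasp's knob is). Base plate 130 x 170 x 12 mm (x, y, z). At each y end a keeper housing 36 x 25 mm, |y| = 58 to 83 mm, top at z = 42 mm.
- seat (a point): Centre of the seat: the base plate's top, z = 12 mm, between two guide cheeks (inner faces x = +-19.5 mm, 90 mm long, tops at z = 32 mm). Axes as the holder's.
- catch (a point): Top of the round catch stud, on the holder at x = -40, y = 32, z = 52.5 mm: the holder's highest fixed part. The hasp's end hooks round it.
- stake: Loose forming stake, 0.22 to 0.42 kg: a brown beech foot 36 x 100 x 30 mm (x, y, z) with an upright rectangular steel post at its middle, 24 (x) by 18 mm (y), top 84 mm above the underside. Origin: centre of the underside; seated, its axes agree with the holder's. The foot is 100 mm long in its bottom 5 mm; above, ramps lean in at 45 degrees to 82 mm at 14 mm height, then upright.
- stake_post (a point): On the post's axis, 66 mm above the stake's underside, where to grip, firmly (40 N or more); axes as the stake's. Gripped along its y (18 mm) the gripper pushes squarely when rocking. A straight pull must push out both keepers at once, over 20 N.
- foot_left (a point): Middle of the foot's bottom edge at its +y end (y = 50 mm, z = 0 on the stake). To free the -y end, tilt the stake about this edge until the -y end has risen 13 to 18 mm (0.13 to 0.18 rad; 0.25 does not jam), with 12 to 25 N sideways at the post.
- foot_right (a point): The same edge at the -y end: tilt the stake about it to free the +y end.
- hasp (a joint): Angle of the hasp, rad: 0 = closed over the foot's +y part and hooked to the catch stud, up to 1.6 = swung off. Turns about an upright pin, clockwise seen from above as it opens (its knob, at the front, goes out towards the holder's +y and then round to the back). Stays where it is left; about 1 N at the knob. Starts closed or nearly (0 to 0.1). More than 1.0 is out of the way.
- hasp_hinge (a point): On the hasp's upright pin, at z = 48 mm, the top of the 4 mm strap (16 mm wide, underside 2 mm over the foot); in the holder frame at x = 50, y = 38 mm.
- hasp_knob (a point): Upright round steel knob at the hasp's free end, 14 mm across, 30 mm tall, from z = 48 to 78 mm; this point is at the centre of its top. It lies 106 mm from the pin.
- keeper_left (a joint): Slide of the brass keeper at the holder's +y end, m: 0 = engaged over the foot's end, up to 0.012 = pushed out. Friction-held, about 10 N; stays where it is pushed. At 0.005 or more that end is practically free; the rising end of the rocked foot pushes it out 5 to 8 mm (the other end's keeper gives 2 to 4 mm).
- keeper_right (a joint): The same for the keeper at the holder's -y end.
- left_tail (a point): Outer end of the +y keeper's brass bar (14 x 6 mm), which sticks out of its housing 12 mm when engaged and further as it is pushed out.
- right_tail (a point): The same on the -y keeper.
- hammer: Bystander: hammer lying on the bench, 220 mm long, on the holder's -y side. Origin: centre of its underside.
- dish: Bystander: white ceramic dish, 76 mm across, 22 mm high, behind the holder. Origin: centre of its underside.
- jar: Bystander: amber glass jar, 48 mm across, 60 mm high, behind the holder. Origin: centre of its underside.
Mind the look-alikes: they are no part of the job. Several things have the shape of the holder; the one meant has the colours described above.

How it is judged:
By the outcome, as a careful person would: the job done as asked, in the order asked, and still so for the second after the job is handed in, while the arm keeps its last pose, push and grip.
It also fails if it takes over 64 s, if anything falls off the work surface, if the arm or the gripper's body presses on something with over 40 N, if the wrist force passes 120 N, or if a joint passes its speed limit or range.

ROBOT

A 6-joint arm with a two-finger parallel gripper is mounted at the origin on the work surface. World frame = base frame: x ahead of the robot, y to its left, z up, the work surface at z = 0. Lengths are in m, angles in rad, forces in N, time in s.
With the tool pointing down it reaches from about 0.375 to 0.975 m from the base axis. Payload 3.8 kg.
Tool frame: the origin (TCP) lies midway between the tips of the shut fingers; the grasp point (between the pads) lies 19 mm behind it; z points along the fingers, y is the line along which they close (so a half turn about z gives the same grasp; the last joint's range is limited). The gripper opens to 88 mm and grips with 3 to 60 N. Pads are 18 mm wide; open, the fingers measure 123 mm over their backs; the gripper's body (75 mm by 187 mm) begins 45 mm behind the grasp point.
Start: joints at [-1.212, 0.264, 1.604, -0, 1.274, -0.037], TCP at [0.26, -0.623, 0.239] pointing down, gripper open.
Joint ranges: [-2.63, 2.63], [-0.94, 2.18], [0.31, 2.57], [-1.31, 4.45], [0, 2.66], [-2.55, 2.55]. Speed limits (rad/s): [2.57, 2.57, 3.14, 3.14, 3.14, 3.14].

INTERFACE

Orientations are given as a rotation vector (axis times angle).
In Python, from cell import manip, inverse_kinematics, cams, order gives the robot as it stands. Calls block until the motion is done:
- manip.move_pose(position, orientation): joint-space move of the TCP to a pose.
- manip.move_linear(position, rate=0.15, rot=None): straight line of the TCP; rot=None keeps the orientation; rate is the mean speed in m/s.
- manip.set_joints(angles): joint-space move.
- manip.set_gripper(opening, force=None): finger opening in m; force is the grip in N (None keeps the last); returns when the fingers have stopped.
- manip.dwell(seconds).
- inverse_kinematics(position, orientation): joint angles nearest the present ones, or None.
- manip.state(): the state.
- cams.capture(name): name is "side" or "top"; returns a dict with "image" (480x640x3 uint8, blue, green, red), "z_map" (480x640 float32, m along the optical axis (not along the pixel's ray), 0 where there is no reading), "intrinsics" (3x3 intrinsics, pixels), "position" and "orientation" of the camera in the world. Camera axes: x right, y down, z forward; pixel columns grow to the right and rows downward; lengths in m; the calibration is good to about 2 mm. A picture is of the moment at which its call begins.
A pose or a line that the arm cannot do raises manip.IKError and nothing moves.
- order.close_job(): hands the job in; it is judged then, once.
The state is a dict: "clock": time; "joint_pos": joint angles; "joint_velocities": joint speeds; "tau": joint torques, N m; "tool_pos": TCP position; "tcp_rot": TCP orientation; "contact_force": force on the tool from outside, world axes, zero at the start; "moment": the same for the moment, N m; "gripper_width": finger opening in m; "grasp_force": force on a finger pad.
Only numpy, scipy, OpenCV 4.12 (cv2) and the standard library are available. Lean on these libraries where they do the work, as an engineer would, in place of code of your own. Each camera call takes 0.05 s, during which the arm holds its last target. There are 200 camera calls.

## Working session

There is one attempt and no reset: what is moved stays moved. The work goes in short steps, each a Python script; the robot and the scene stay as the last script left them, time stands still between calls to the robot, and variables do not carry over. Pictures are saved under pics/ and viewed, at most 10 in all, crops included, and the job is handed in when it is done.

```bash
ls; mkdir -p pics; python3 - <<'E'
from cell import manip,cams
import cv2,numpy as np
for n in("top","side"):
    c=cams.capture(n);cv2.imwrite(f"pics/{n}0.png",c["image"]);np.savez(f"{n}0.npz",**c)
    print(n,c["intrinsics"],c["position"],c["orientation"])
s=manip.state();print(s["clock"],s["tool_pos"],s["tcp_rot"],s["gripper_width"])
E
```

```text
pics
top [[516.39296244   0.         314.23216506]
 [  0.         516.39296244 241.98511597]
 [  0.           0.           1.        ]] [ 0.40953699 -0.03472009  1.02228979] [-2.13157784  2.10396058 -0.20052702]
side [[592.87131811   0.         321.28636779]
 [  0.         592.87131811 234.62398283]
 [  0.           0.           1.        ]] [0.00224757 0.64736567 0.75556875] [-0.87651781  2.40487448 -1.19096258]
0.1 [ 0.26002558 -0.62221412  0.23751358] [-3.07829653e+00 -6.17310959e-01  5.23694867e-04] 0.08816160270167313
```

View pics/top0.png

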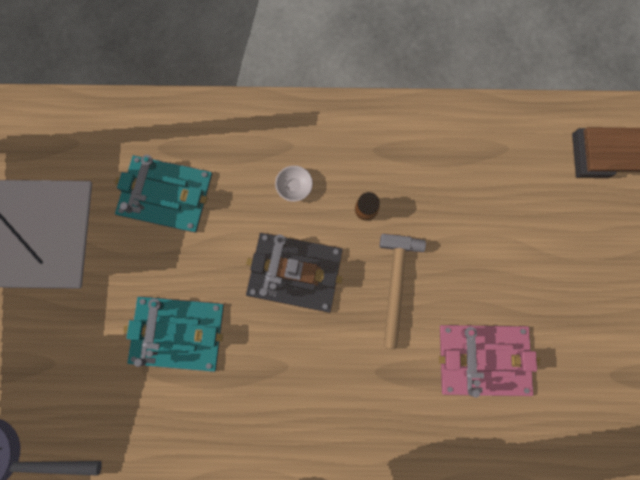

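View pics/side0.png

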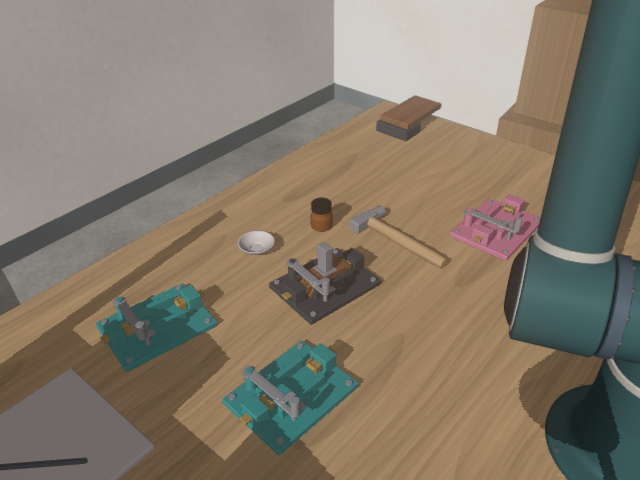

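The dark holder is at about (295,272) in the top view and (325,283) in the side view. Its hasp runs from the hinge at about (278,242) to the knob at about (267,290) in the top view. Next I'll measure it with depth and zoomed crops.

```bash
cat > h.py <<'E'
import numpy as np,cv2
from scipy.spatial.transform import Rotation as R
def cloud(c):
    K=c["intrinsics"];z=c["z_map"];v,u=np.mgrid[0:480,0:640]
    p=np.stack([(u-K[0,2])/K[0,0]*z,(v-K[1,2])/K[1,1]*z,z],-1)
    return p@R.from_rotvec(c["orientation"]).as_matrix().T+c["position"]
def ray(c,u,v,h):
    K=c["intrinsics"];d=R.from_rotvec(c["orientation"]).apply([(u-K[0,2])/K[0,0],(v-K[1,2])/K[1,1],1.])
    return c["position"]+d*(h-c["position"][2])/d[2]
def proj(c,p):
    K=c["intrinsics"];q=R.from_rotvec(c["orientation"]).inv().apply(np.asarray(p)-c["position"])
    return np.atleast_2d(q)[:,:2]/np.atleast_2d(q)[:,2:]*K[0,0]+K[:2,2]
E
cat > a.py <<'E'
from h import *
t=dict(np.load("top0.npz"));s=dict(np.load("side0.npz"))
P=cloud(t);im=t["image"].astype(int)
hsv=cv2.cvtColor(t["image"],cv2.COLOR_BGR2HSV)
print("bench z",np.median(P[300:330,240:330,2]))
# dark low-saturation plate
m=np.zeros((480,640),np.uint8);roi=np.s_[225:320,238:350]
m[roi]=((hsv[...,1]<110)[roi])*255
m=cv2.morphologyEx(m,cv2.MORPH_CLOSE,np.ones((9,9)));m=cv2.morphologyEx(m,cv2.MORPH_OPEN,np.ones((7,7)))
cn=max(cv2.findContours(m,0,2)[0],key=cv2.contourArea)
w=np.array([ray(t,u,v,.010)[:2] for u,v in cn[:,0]],np.float32)
r=cv2.minAreaRect(w*1000);print("color rect mm",r)
for lo,hi in((.004,.02),(.036,.056),(.07,.1)):
    k=np.zeros((480,640),bool);k[roi]=((P[...,2]>lo)&(P[...,2]<hi))[roi]
    q=P[k];print(lo,hi,k.sum(),q.mean(0),cv2.minAreaRect((q[:,:2]*1000).astype(np.float32)))
a=cv2.resize(t["image"][225:320,238:350],None,fx=6,fy=6,interpolation=2);b=cv2.resize(s["image"][235:325,262:388],None,fx=6,fy=6,interpolation=2)
cv2.imwrite("pics/tc.png",a);cv2.imwrite("pics/sc.png",b)
E
python3 a.py
```

```text
bench z 0.0009032458917495045
color rect mm ((548.3805541992188, 12.266044616699219), (187.20187377929688, 223.22743225097656), 0.7220758199691772)
0.004 0.02 3284 [0.54442183 0.00517284 0.01214992] ((549.2650146484375, 11.276100158691406), (188.3274688720703, 221.17996215820312), 0.7590944170951843)
0.036 0.056 1636 [0.5500623  0.02015288 0.04470467] ((561.3265380859375, 12.024269104003906), (115.19818878173828, 164.9454803466797), 9.673641204833984)
0.07 0.1 199 [0.53606999 0.02203366 0.09012606] ((524.8941040039062, 31.368141174316406), (25.290990829467773, 90.40205383300781), 46.23643493652344)
```

View pics/tc.png

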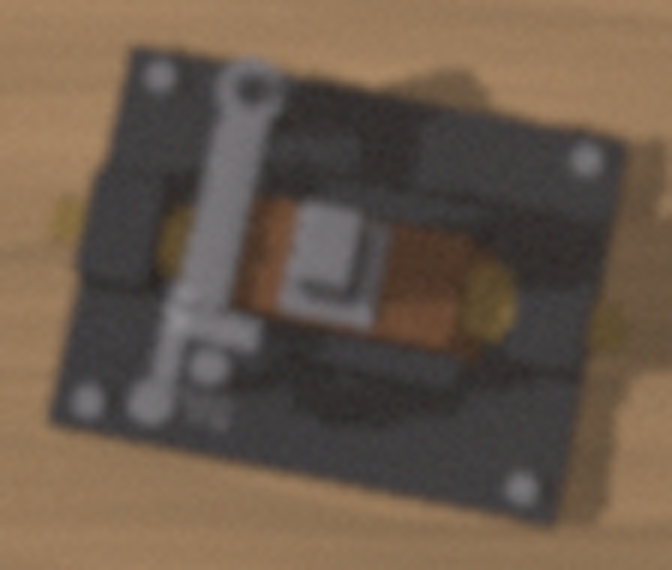

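View pics/sc.png

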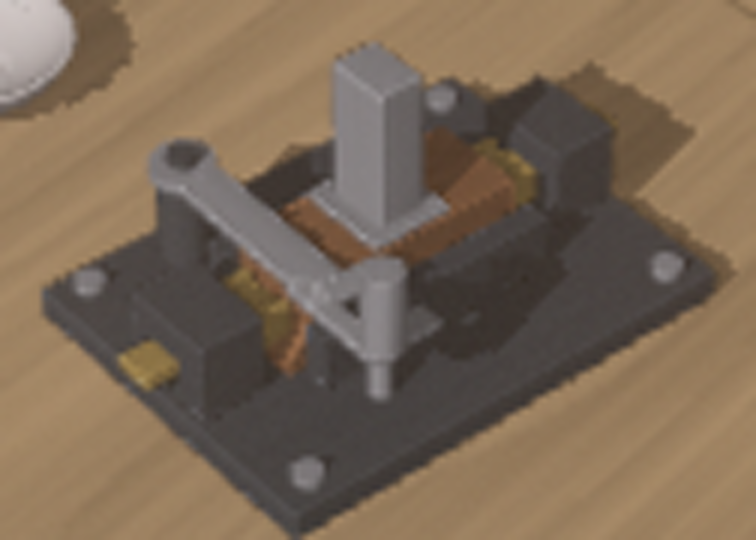

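The top crop shows the plate corners at (133,47), (625,140), (552,522) and (52,425). The hinge is at (250,88), the stud at (208,368) and the knob top at (148,405). The post top is around (330,245) and brass tails show at both ends. The side crop confirms that the closed hasp hooks the stud, with the knob top at (385,270).

```bash
cat > b.py <<'E'
from h import *
t=dict(np.load("top0.npz"));s=dict(np.load("side0.npz"))
ct=lambda u,v:((u+.5)/6-.5+238,(v+.5)/6-.5+225)
cs=lambda u,v:((u+.5)/6-.5+262,(v+.5)/6-.5+235)
W=np.array([ray(t,*ct(*p),.012)[:2] for p in((133,47),(625,140),(552,522),(52,425))])
M=np.array([(65,85),(65,-85),(-65,-85),(-65,85)])/1e3
H,cc=W.mean(0),M.mean(0)
A=(W-H).T@M;yaw=np.arctan2(A[1,0]-A[0,1],A[0,0]+A[1,1])
Rm=np.array([[np.cos(yaw),-np.sin(yaw)],[np.sin(yaw),np.cos(yaw)]])
print("top: centre",H,"yaw",yaw,"resid mm",(W-H-M@Rm.T)*1e3)
S=np.array([ray(s,*cs(*p),.012)[:2] for p in((45,292),(716,268),(298,518))]) # +x+y, -x-y, -x+y
print("side centre",(S[0]+S[1])/2, "yaw from edges",np.arctan2(*(-(S[1]-S[2]))[[1,0]])-np.pi/2,np.arctan2(*(S[0]-S[2])[[1,0]]))
loc=lambda p:(p[:2]-H)@Rm*1e3
print("hinge",loc(ray(t,*ct(250,88),.048)),"stud",loc(ray(t,*ct(208,368),.0525)),"knob",loc(ray(t,*ct(148,405),.078)))
print("knob side",loc(ray(s,*cs(385,270),.078)),"hinge side",loc(ray(s,*cs(186,155),.048)))
print("post top side",loc(ray(s,*cs(377,75),.096)))
for n,c,f in(("top",t,ct),("side",s,cs)):
    P=cloud(c);k=(P[...,2]>.088)&(P[...,2]<.105)&(np.hypot(P[...,0]-H[0],P[...,1]-H[1])<.06)
    q=P[k];print(n,"posttop",k.sum(),q.mean(0),loc(q.mean(0)))
E
python3 b.py
```

```text
top: centre [0.54764983 0.00980162] yaw -0.17763823337000031 resid mm [[-1.20527328 -1.4316113 ]
 [-0.61635554  1.7072536 ]
 [ 1.31524946  1.96672305]
 [ 0.50637936 -2.24236535]]
side centre [0.54630268 0.00935503] yaw from edges -0.1734167007409011 -0.18462786627814595
hinge [51.16609736 38.28076144] stud [-39.93248355  32.57293776] knob [-56.78424691  45.56849198]
knob side [-56.15957135  42.97011075] hinge side [51.81672226 34.18414745]
post top side [-2.77717156  1.46327962]
top posttop 136 [0.54791731 0.00940215 0.09594633] [ 0.33386208 -0.34592413]
side posttop 133 [0.54438554 0.01241515 0.09485805] [-3.67474936  1.99557836]
```

```bash
cat >> h.py <<'E'
C=np.array([.547,.0097,0.]);YAW=-.1776;RH=R.from_euler("z",YAW)
wl=lambda p:C+RH.apply(np.asarray(p,float)/1000)   # holder mm -> world m
def down(psi): return (R.from_euler("z",psi)*R.from_euler("x",np.pi)).as_rotvec()
E
cat > c.py <<'E'
from h import *
from cell import manip,cams
th0=np.arctan2(44.3-38,106.)
def pose(th,z=58):
    p=[50-106*np.cos(th),38+106*np.sin(th),z]
    return wl(p),down(np.pi/2-th+YAW+np.pi/2)
def st(l):
    s=manip.state();print(l,round(s["clock"],2),s["tool_pos"].round(4),np.round(s["contact_force"],1),round(s["gripper_width"],4))
p,r=pose(th0,150)
manip.set_gripper(.032,10);manip.move_pose(p,r);st("above")
p,r=pose(th0);manip.move_linear(p,.12);st("down")
for th in np.arange(th0+.12,1.42,.12):
    p,r=pose(th);manip.move_linear(p,.1,rot=r);st(f"{th:.2f}")
p,r=pose(th,150);manip.move_linear(p,.2);st("up")
for n in("top","side"):
    c=cams.capture(n);np.savez(f"{n}1.npz",**c);
    cv2.imwrite(f"pics/{n}1.png",c["image"][120:380,130:460] if n=="top" else c["image"][180:400,180:480])
E
python3 c.py
```

```text
above 3.62 [0.5003 0.0625 0.1502] [-0.6 -0.1 -0.5] 0.032
down 4.54 [0.5006 0.0631 0.0586] [0.1 0.3 0.2] 0.032
0.18 4.82 [0.5045 0.0755 0.059 ] [ 0.3  0.  -0.6] 0.0319
0.30 5.09 [0.5091 0.0868 0.0584] [-0.3 -0.6  0.3] 0.0318
0.42 5.37 [0.5153 0.0976 0.0581] [0.8 0.5 0.6] 0.032
0.54 5.64 [0.5229 0.1076 0.058 ] [-0.  -0.4 -0.9] 0.032
0.66 5.92 [0.5318 0.1167 0.058 ] [0.3 0.2 1.3] 0.0316
0.78 6.19 [0.5417 0.1246 0.058 ] [0.8 0.2 0.6] 0.0319
0.90 6.47 [0.5525 0.1313 0.058 ] [ 0.   0.7 -0.2] 0.0316
1.02 6.74 [0.564  0.1367 0.058 ] [-0.2 -0.6  0.6] 0.0319
1.14 7.02 [0.576  0.1407 0.058 ] [ 0.1 -0.4 -0. ] 0.032
1.26 7.29 [0.5885 0.1432 0.058 ] [-0.9 -0.3 -0.8] 0.0318
1.38 7.57 [0.6012 0.1441 0.058 ] [-0.3  0.6 -1.5] 0.032
up 8.18 [0.6008 0.1442 0.1496] [ 0.5 -0.6 -1.4] 0.032
```

View pics/side1.png

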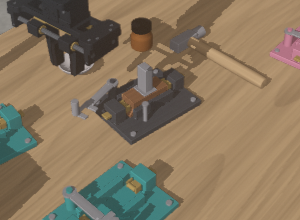

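The side crop shows the hasp swung clear to the back-left, with its knob at about (75,105). The stake is still seated. Next I'll grip the post.

```bash
cat > d.py <<'E'
from h import *
from cell import manip,cams
def st(l):
    s=manip.state();print(l,round(s["clock"],2),s["tool_pos"].round(4),np.round(RH.inv().apply(s["contact_force"]),1),np.round(RH.inv().apply(s["moment"]),2),round(s["gripper_width"],4),round(s["grasp_force"],1))
E
cat > e.py <<'E'
from d import *
r=down(np.pi+YAW)
manip.move_pose(wl([0,0,150]),r);manip.set_gripper(.05);st("above")
manip.move_linear(wl([0,0,59]),.12);st("down")
manip.set_gripper(0.0,55);manip.dwell(.2);st("grip")
E
python3 e.py
```

```text
above 10.16 [0.5471 0.0098 0.15  ] [0.9 0.2 0.3] [ 0.06 -0.14 -0.03] 0.0502 0.0
down 11.07 [0.5477 0.0097 0.0596] [0.1 0.7 0.4] [ 0.08 -0.11  0.01] 0.0502 0.0
grip 11.86 [0.5472 0.0096 0.0594] [-0.2 -0.6  3.5] [-0.06  0.02 -0.02] 0.0177 55.0
```

```bash
cat >> d.py <<'E'
def rock(sgn,angs,yp=50,rate=.05):
    # tilt about the foot edge at y=-sgn*yp ; sgn=+1 raises +y end
    r0=R.from_rotvec(down(np.pi+YAW));ax=RH.apply([1,0,0]);piv=wl([0,-sgn*yp,12]);p0=wl([0,0,59])
    for a in angs:
        q=R.from_rotvec(ax*sgn*a)
        manip.move_linear(piv+q.apply(p0-piv),rate,rot=(q*r0).as_rotvec());st(f"{sgn*a:.2f}")
E
cat > f.py <<'E'
from d import *
rock(1,[.04,.08,.12,.16,.19]);manip.dwell(.2)
c=cams.capture("side");cv2.imwrite("pics/side2.png",cv2.resize(c["image"][200:330,240:400],None,fx=4,fy=4))
E
python3 f.py
```

```text
0.04 12.11 [0.5467 0.0079 0.0606] [ 2.7  3.5 -3.2] [-0.28 -0.45 -0.09] 0.0178 55.4
0.08 12.36 [0.5463 0.0062 0.0622] [ 2.1  3.6 -4.9] [-0.24 -0.58 -0.08] 0.0172 55.6
0.12 12.61 [0.5459 0.0037 0.0645] [ 2.1  1.6 -1.4] [-0.03 -0.33 -0.12] 0.0173 55.0
0.16 12.86 [0.5455 0.0015 0.0663] [ 1.5  1.3 -2.2] [ 0.03 -0.34 -0.06] 0.0178 55.0
0.19 13.11 [5.452e-01 4.000e-04 6.760e-02] [ 0.7  3.1 -1.1] [ 0.3  -0.29  0.01] 0.0177 55.0
```

View pics/side2.png

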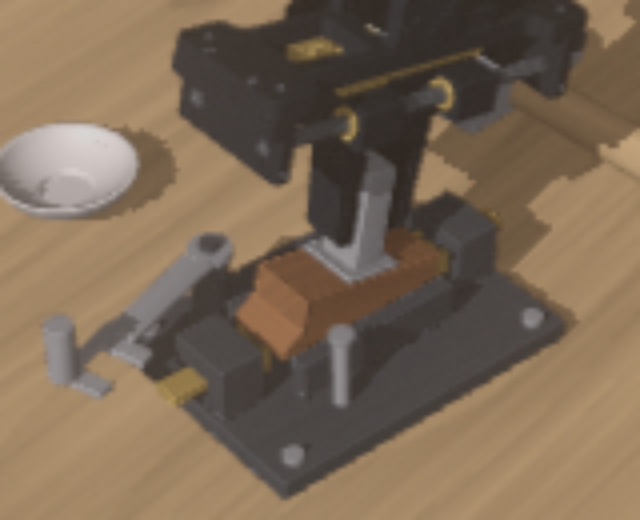

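The +y end of the foot is up and its brass tail, at about (180,385), is pushed well out. Now I'll level the stake and rock it the other way.

```bash
cat > g.py <<'E'
from d import *
rock(1,[.1,0.0]);manip.dwell(.2);st("level")
rock(-1,[.04,.08,.12,.16,.19]);manip.dwell(.2)
for n in("side","top"):
    c=cams.capture(n);cv2.imwrite(f"pics/{n}3.png",cv2.resize(c["image"][200:330,240:400],None,fx=4,fy=4))
E
python3 g.py
```

```text
0.10 13.63 [0.546  0.0052 0.0636] [ 0.9  0.2 -1.1] [-0.41 -0.19 -0.18] 0.0175 55.0
0.00 13.92 [0.5474 0.0099 0.0594] [0.8 1.4 1.3] [ 0.2  -0.16 -0.05] 0.0175 55.0
level 14.12 [0.5474 0.0096 0.0594] [-1.1  3.4  1. ] [ 0.47 -0.14 -0.  ] 0.0172 55.0
-0.04 14.37 [0.5475 0.0114 0.0611] [0.7 0.2 1. ] [ 0.26 -0.24 -0.02] 0.0173 55.0
-0.08 14.62 [0.5477 0.0142 0.0623] [ 1.2  3.4 -4.3] [ 1.61 -0.47  0.05] 0.0176 55.5
-0.12 14.87 [0.5477 0.0171 0.0635] [ 0.9  6.9 -6.7] [ 2.17 -0.32  0.16] 0.0178 55.7
-0.16 15.12 [0.5486 0.0197 0.0659] [ 0.1  7.3 -2.7] [ 1.93 -0.16 -0.05] 0.0173 55.0
-0.19 15.37 [0.5486 0.0201 0.0675] [-0.8  5.2 -0.5] [ 1.22  0.04 -0.06] 0.0178 54.8
```

View pics/side3.png

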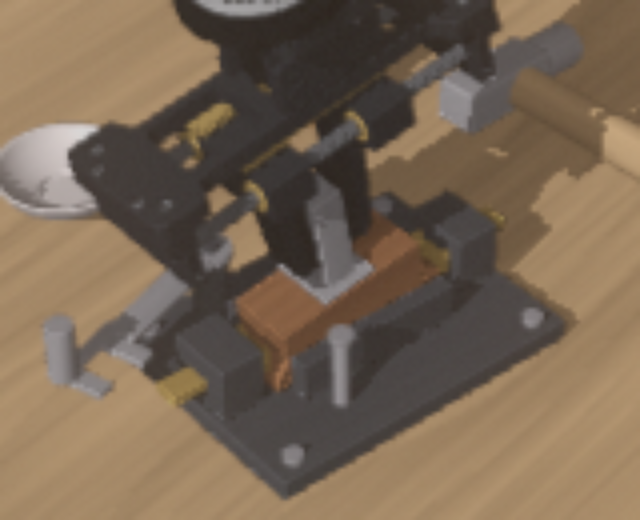

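The -y end is now up, with its foot above the keeper at about (430,250). I'll level it and lift in small steps, watching the force.

```bash
cat > l.py <<'E'
from d import *
rock(-1,[.1,0.0]);manip.dwell(.2);st("level")
for z in(3,6,9,12,16,20):
    manip.move_linear(wl([0,0,59+z]),.04);st(z)
    if abs(manip.state()["contact_force"][2])>12: print("STOP");break
E
python3 l.py
```

```text
-0.10 15.94 [0.5475 0.0139 0.0629] [ 3.6  4.4 -8.4] [ 1.77 -0.63  0.38] 0.0177 55.6
-0.00 16.23 [0.5469 0.008  0.0594] [ 1.3 -1.  -0.1] [-0.31 -0.29  0.02] 0.0178 55.0
level 16.43 [0.547  0.0088 0.0594] [-0.6 -5.9  3.9] [-0.65 -0.1   0.02] 0.0179 55.0
3 16.68 [0.5461 0.0103 0.0613] [ 0.5 -0.6 -3.2] [ 0.08 -0.18  0.02] 0.0178 55.0
6 16.93 [0.5465 0.0101 0.0647] [-1.   1.2 -3.6] [ 0.27 -0.13 -0.07] 0.0174 55.0
9 17.18 [0.546  0.0099 0.0662] [  5.    2.3 -19.3] [ 0.57 -1.02  0.07] 0.0174 55.0
STOP
```

A force of about 19 N appeared at 8 mm of lift, so a keeper is still catching. I'll lower the stake and measure the tails.

```bash
cat > t.py <<'E'
from d import *
def tails(v=True):
    out={}
    for n in("top","side"):
        c=cams.capture(n);hs=cv2.cvtColor(c["image"],cv2.COLOR_BGR2HSV)
        m=(hs[...,0]>=19)&(hs[...,0]<=32)&(hs[...,1]>120)
        P=cloud(c);L=RH.inv().apply(P.reshape(-1,3)-C).reshape(P.shape)*1e3
        vv,uu=np.mgrid[0:480,0:640]
        for sg in(1,-1):
            k=m&(sg*L[...,1]>78)&(sg*L[...,1]<125)&(abs(L[...,0])<14)&(L[...,2]>8)&(L[...,2]<46)
            if k.sum():out[n,sg]=(int(k.sum()),np.percentile(sg*L[...,1][k],[5,95]).round(1).tolist(),round(float(np.median(L[...,2][k])),1))
        if v: cv2.imwrite(f"pics/{n}4.png",cv2.resize(c["image"][200:330,240:400],None,fx=4,fy=4))
    print(out)
if __name__=="__main__":
    manip.move_linear(wl([0,0,59]),.05);st("low");tails()
E
python3 t.py
python3 - <<'E'
import cv2,numpy as np,sys
sys.path.insert(0,'.')
a=[cv2.imread(f"pics/{n}4.png") for n in("top","side")]
cv2.imwrite("pics/both4.png",cv2.resize(np.hstack(a),(800,325)))
E
```

```text
low 17.51 [0.5474 0.0095 0.0598] [ 0.4 -1.  -5. ] [ 0.11 -0.14 -0.03] 0.0175 55.0
{('side', 1): (62, [85.2, 100.0], 30.5), ('side', -1): (13, [93.1, 98.5], 30.8)}
```

View pics/both4.png

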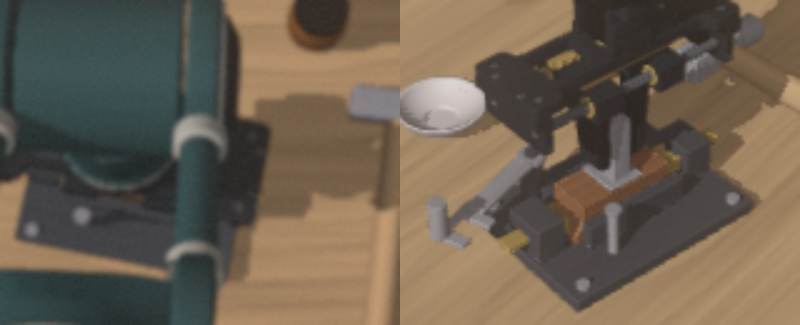

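The side view shows the left tail out by about 5 mm (end near y=100 mm) and the right tail by less, about 3.5 mm. The moment also says the -y end carried most of the load. I'll rock the -y end again to a larger angle.

```bash
cat > k.py <<'E'
from t import *
rock(-1,[.05,.10,.14,.18,.21,.24]);manip.dwell(.2);tails(False)
rock(-1,[.12,0.0]);manip.dwell(.1);st("level")
for z in(4,7,9):
    manip.move_linear(wl([0,0,59+z]),.03);st(z)
    if abs(manip.state()["contact_force"][2])>12: print("STOP");break
E
python3 k.py
python3 - <<'E'
import sys;sys.path.insert(0,'.')
from h import *
import numpy as np
c=dict(np.load('side0.npz'));hs=cv2.cvtColor(c["image"],cv2.COLOR_BGR2HSV)
m=(hs[...,0]>=19)&(hs[...,0]<=32)&(hs[...,1]>120)
L=RH.inv().apply(cloud(c).reshape(-1,3)-C).reshape(480,640,3)*1e3
for sg in(1,-1):
    k=m&(sg*L[...,1]>78)&(sg*L[...,1]<125)&(abs(L[...,0])<14)&(L[...,2]>8)&(L[...,2]<46)
    print("initial",sg,k.sum(),np.percentile(sg*L[...,1][k],[5,95]) if k.any() else 0)
E
```

```text
-0.05 17.86 [0.5478 0.0127 0.0619] [ 0.4  0.2 -3.7] [ 0.13 -0.08  0.02] 0.018 55.0
-0.10 18.11 [0.5479 0.0157 0.0637] [-0.2  4.7 -3.4] [ 1.12 -0.03 -0.06] 0.0175 55.1
-0.14 18.36 [0.5483 0.0176 0.0654] [-0.2  5.9 -3.2] [ 1.38  0.   -0.09] 0.0177 55.1
-0.18 18.61 [0.5489 0.0186 0.0673] [-0.6  3.3 -1.7] [ 0.62 -0.07 -0.01] 0.0177 55.0
-0.21 18.86 [0.549  0.0197 0.0686] [-0.3 -1.  -1.7] [ 0.12 -0.19  0.04] 0.0175 55.0
-0.24 19.11 [0.5493 0.0217 0.0697] [-0.3 -0.7 -0.9] [-0.   -0.18 -0.03] 0.0174 55.0
{('top', -1): (30, [86.6, 98.0], 31.8), ('side', 1): (63, [85.1, 101.1], 31.3), ('side', -1): (13, [93.2, 99.5], 30.7)}
-0.12 19.73 [0.5488 0.0162 0.0646] [ 1.9  4.7 -4.4] [ 1.13 -0.5   0.12] 0.0174 55.1
-0.00 20.04 [0.5473 0.009  0.0594] [ 0.3 -1.7  1.8] [-0.12 -0.22 -0.  ] 0.0172 55.0
level 20.14 [0.5474 0.0093 0.0594] [-0.3 -3.4  2.2] [-0.36 -0.23 -0.02] 0.0176 55.0
4 20.43 [0.5464 0.0103 0.0625] [ 0.3  0.1 -3.2] [ 0.06 -0.14 -0.  ] 0.0176 55.0
7 20.68 [0.5467 0.0099 0.0659] [ 0.1  0.7 -4.1] [ 0.16 -0.12 -0.01] 0.0176 55.0
9 20.93 [0.5463 0.0098 0.0665] [  4.    1.  -17.4] [ 0.42 -0.93  0.04] 0.0175 55.0
STOP
initial 1 39 [84.99752973 94.57267994]
initial -1 0 0
```

The left tail is out about 6 mm and the right about 4 mm. I'll rock the -y end up once more with the stake biased 2.5 mm toward -y, so its lip pushes that keeper further. Then I'll lift while still tilted, since that end is already above its keeper.

```bash
cat > m.py <<'E'
import d
from t import *
manip.move_linear(wl([0,0,59]),.05)
C0=d.C.copy()
C0g=wl
d.wl=lambda p:C0g(np.asarray(p,float)+[0,-2.5,0])
rock(-1,[.03,.07,.10,.14,.18,.22,.25],rate=.04);manip.dwell(.2);tails(False)
rr=R.from_rotvec(RH.apply([1,0,0])*-.25);piv=d.wl([0,50,12]);p=piv+rr.apply(d.wl([0,0,59])-piv)
for z in(4,8,12,16,20,26):
    manip.move_linear(p+[0,0,z/1000],.03);st(z)
    if abs(manip.state()["contact_force"][2])>14: print("STOP");break
E
python3 m.py
```

```text
-0.03 21.51 [0.547  0.009  0.0609] [-0.5  1.  -3.8] [ 0.08 -0.11 -0.02] 0.0175 55.0
-0.07 21.76 [0.5472 0.0116 0.0624] [ 0.7  3.3 -2.9] [ 0.98 -0.12 -0.12] 0.0175 55.1
-0.10 22.01 [0.5474 0.0135 0.0632] [ 0.6  7.8 -7.5] [ 2.08 -0.2   0.03] 0.0171 55.4
-0.14 22.26 [0.5481 0.0158 0.0655] [-1.5  8.4 -3.7] [ 1.77  0.05 -0.09] 0.0176 55.1
-0.18 22.51 [0.5485 0.0167 0.0675] [-1.1  2.4 -2.5] [ 0.82 -0.08 -0.06] 0.0171 55.0
-0.22 22.76 [0.5488 0.0182 0.0689] [ 0.8  0.1 -2.8] [ 0.41 -0.15 -0.02] 0.0176 55.0
-0.25 23.01 [0.5489 0.0198 0.07  ] [ 0.  -0.9 -1.4] [ 0.18 -0.22  0.08] 0.0176 55.0
{('top', -1): (36, [86.4, 99.4], 31.1), ('side', 1): (65, [85.4, 101.0], 30.7), ('side', -1): (16, [94.8, 100.6], 30.8)}
4 23.59 [0.5489 0.0204 0.074 ] [ 0.1  0.4 -3.6] [ 0.3  -0.08  0.02] 0.0176 55.0
8 23.88 [0.5488 0.0202 0.078 ] [-0.8 -0.8 -2.5] [ 0.24 -0.06 -0.04] 0.0172 55.0
12 24.16 [0.5487 0.0197 0.0822] [-0.4 -3.  -2.7] [-0.38  0.   -0.04] 0.0171 55.0
16 24.44 [0.5492 0.0204 0.0863] [-0.3 -0.7 -3. ] [ 0.01 -0.14 -0.01] 0.0178 54.9
20 24.73 [0.5494 0.0206 0.0903] [ 0.6  0.2 -4. ] [ 0.31 -0.15 -0.02] 0.0174 55.0
26 25.07 [0.5492 0.0203 0.0963] [-1.  -0.7 -4.1] [ 0.32 -0.13  0.  ] 0.0178 55.0
```

The stake is free. I'll raise it, level it above the seat, and check its height and tilt.

```bash
cat > n.py <<'E'
from d import *
s=manip.state();manip.move_linear(s["tool_pos"]+[0,0,.03],.06)
manip.move_linear(wl([0,0,124.5]),.06,rot=down(np.pi+YAW));manip.dwell(.3);st("top")
c=cams.capture("side");np.savez("side5.npz",**c)
hs=cv2.cvtColor(c["image"],cv2.COLOR_BGR2HSV)
L=RH.inv().apply(cloud(c).reshape(-1,3)-C).reshape(480,640,3)*1e3
k=((hs[...,0]<=16)|(hs[...,0]>175))&(hs[...,1]>100)&(abs(L[...,0])<35)&(abs(L[...,1])<70)&(L[...,2]>60)&(L[...,2]<125)
q=L[k];print(k.sum(),q.min(0),q.max(0))
f=q[(q[:,2]>100)];print("top face",len(f),np.median(f,0),np.percentile(f,[2,98],0))
t=f[f[:,2]>np.percentile(q[:,2],75)-4]
A=np.c_[t[:,:2],np.ones(len(t))];print("plane",np.linalg.lstsq(A,t[:,2],rcond=None)[0])
cv2.imwrite("pics/side5.png",cv2.resize(c["image"][170:320,240:400],None,fx=4,fy=4,interpolation=2))
E
python3 n.py
```

```text
top 26.43 [0.547  0.0108 0.1242] [-0.2 -0.1 -4.1] [ 0.05 -0.14 -0.06] 0.0177 55.0
976 [-22.19948067 -49.82751458  76.67570099] [ 18.26816442  52.42260222 110.31108707]
top face 447 [ -8.74338329  21.60058299 106.85750105] [[-19.88121071 -37.44712155 100.29492905]
 [ 16.03358536  42.87252281 109.70942121]]
plane [4.46139563e-02 4.94780951e-04 1.07154114e+02]
```

View pics/side5.png

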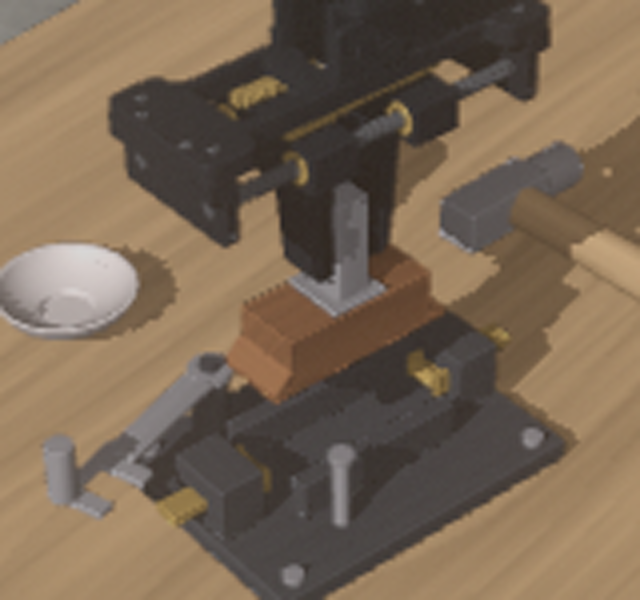

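The stake is upright and level over its seat, with its underside at about z = 77 mm, roughly 24 mm above the stud. The hasp is open, both keepers are pushed out, and the dish and hammer haven't moved.

```bash
python3 -c "
from cell import order
print(order.close_job())"
```

```text
the job is handed in; nothing more can be done
None
```

The job is handed in: the hasp is swung clear and the stake is rocked free (the −y end took three rocks), held upright about 24 mm above the catch stud; the last picture shows the dish and hammer unmoved, though the jar was not in view.

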